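# Release the latched key on the spray-bench control unit

### The job

One of the four identical keys on the white control unit was left latched down. With the fingertips, tap each key lightly in turn, beginning with the one next to the red lamp and going along the row, without pressing any free key down; only when all four have been tapped, press the latched key so that it lets go and springs up. Do not pick up or shift the vials, insoles, beaker or jar, and finish with all four keys up.

Things in the scene. Friction and masses are not known exactly. Their poses are not given: they have to be found in the camera images.
- unit: white control unit fixed to the bench, a flat box 180 mm deep (its x) by 290 mm wide (its y) by 60 mm high, blue strip along the front half of its top; origin at the centre of its underside, on the bench; z up, its y axis points along the key row towards the small red lamp (a fixed dome 18 mm across, 8 mm high, at x -35, y +113 mm on the top). It stands anywhere in the middle of the bench, its front (-x) roughly towards the robot
- place1 (a point): centre of key place 1, on the flat top of the unit (60 mm above the bench); place 1 is next to the red lamp, place 4 farthest from it, 50 mm apart
- place2 (a point): centre of key place 2, on the flat top of the unit (60 mm above the bench); place 1 is next to the red lamp, place 4 farthest from it, 50 mm apart
- place3 (a point): centre of key place 3, on the flat top of the unit (60 mm above the bench); place 1 is next to the red lamp, place 4 farthest from it, 50 mm apart
- place4 (a point): centre of key place 4, on the flat top of the unit (60 mm above the bench); place 1 is next to the red lamp, place 4 farthest from it, 50 mm apart
- key_a: one of four identical keys; which of the four places it is in changes from run to run. This is its fixed frame, origin on the unit's top at the centre of the key (equal to that place), axes as the unit's. White cap 36 mm (unit's x) by 30 mm (y)
- key_a_top (a point): centre of the cap's upper face: 14 mm above the unit's top when the key is up, 9 mm when latched down, 4 mm when pressed right to the bottom. It moves with the cap
- key_a_cap (a joint): how far the cap is pressed down, in m: 0 up, 0.005 latched, 0.010 bottom stop. A free key starts to move at 1.5 N, takes 2.2 N at 3 mm, 4 N at the bottom and springs back without latching; sinking it over 6.5 mm counts as pressing it. The latched key is firmer: it takes 5 to 10 N, lets go once past 8.5 mm (push it to the bottom) and springs fully up when the finger leaves
- key_b: one of four identical keys; which of the four places it is in changes from run to run. This is its fixed frame, origin on the unit's top at the centre of the key (equal to that place), axes as the unit's. White cap 36 mm (unit's x) by 30 mm (y)
- key_b_top (a point): centre of the cap's upper face: 14 mm above the unit's top when the key is up, 9 mm when latched down, 4 mm when pressed right to the bottom. It moves with the cap
- key_b_cap (a joint): how far the cap is pressed down, in m: 0 up, 0.005 latched, 0.010 bottom stop. A free key starts to move at 1.5 N, takes 2.2 N at 3 mm, 4 N at the bottom and springs back without latching; sinking it over 6.5 mm counts as pressing it. The latched key is firmer: it takes 5 to 10 N, lets go once past 8.5 mm (push it to the bottom) and springs fully up when the finger leaves
- key_c: one of four identical keys; which of the four places it is in changes from run to run. This is its fixed frame, origin on the unit's top at the centre of the key (equal to that place), axes as the unit's. White cap 36 mm (unit's x) by 30 mm (y)
- key_c_top (a point): centre of the cap's upper face: 14 mm above the unit's top when the key is up, 9 mm when latched down, 4 mm when pressed right to the bottom. It moves with the cap
- key_c_cap (a joint): how far the cap is pressed down, in m: 0 up, 0.005 latched, 0.010 bottom stop. A free key starts to move at 1.5 N, takes 2.2 N at 3 mm, 4 N at the bottom and springs back without latching; sinking it over 6.5 mm counts as pressing it. The latched key is firmer: it takes 5 to 10 N, lets go once past 8.5 mm (push it to the bottom) and springs fully up when the finger leaves
- key_d: one of four identical keys; which of the four places it is in changes from run to run. This is its fixed frame, origin on the unit's top at the centre of the key (equal to that place), axes as the unit's. White cap 36 mm (unit's x) by 30 mm (y)
- key_d_top (a point): centre of the cap's upper face: 14 mm above the unit's top when the key is up, 9 mm when latched down, 4 mm when pressed right to the bottom. It moves with the cap
- key_d_cap (a joint): how far the cap is pressed down, in m: 0 up, 0.005 latched, 0.010 bottom stop. A free key starts to move at 1.5 N, takes 2.2 N at 3 mm, 4 N at the bottom and springs back without latching; sinking it over 6.5 mm counts as pressing it. The latched key is firmer: it takes 5 to 10 N, lets go once past 8.5 mm (push it to the bottom) and springs fully up when the finger leaves
- vial_a: small clear vial with a red cap, 24 mm across, 48 mm high, loose, standing on the back half of the unit's top; origin at the centre of its underside. Leave it alone
- vial_b: small clear vial with a red cap, 24 mm across, 48 mm high, loose, standing on the back half of the unit's top; origin at the centre of its underside. Leave it alone
- insole_a: tan shoe insole lying flat on the bench beside the unit, loose, about 237 by 84 by 7 mm; origin at its underside near mid-length, x towards the toe. Leave it alone
- insole_b: tan shoe insole lying flat on the bench beside the unit, loose, about 237 by 84 by 7 mm; origin at its underside near mid-length, x towards the toe. Leave it alone
- beaker: glass beaker 70 mm across, 90 mm high, loose, standing behind the unit; origin at the centre of its underside. Leave it alone
- jar: amber jar 64 mm across, 85 mm high, loose, standing behind the unit; origin at the centre of its underside. Leave it alone

How it is judged:
On the way, in this order (a step that is already met when the one before it is completed fails the run):
1. the key nearest the red lamp is touched by the fingers (over 0.3 N), no key having been released yet (((horizontal distance between key_a and place1 below 0.01 m and contact force between the fingers and key_a above 0.3 N) or (horizontal distance between key_b and place1 below 0.01 m and contact force between the fingers and key_b above 0.3 N) or (horizontal distance between key_c and place1 below 0.01 m and contact force between the fingers and key_c above 0.3 N) or (horizontal distance between key_d and place1 below 0.01 m and contact force between the fingers and key_d above 0.3 N)) and not ((distance of key_a_top from where it was at the start of the episode above 0.0035 m and value of joint key_a_cap below 0.0015 m) or (distance of key_b_top from where it was at the start of the episode above 0.0035 m and value of joint key_b_cap below 0.0015 m) or (distance of key_c_top from where it was at the start of the episode above 0.0035 m and value of joint key_c_cap below 0.0015 m) or (distance of key_d_top from where it was at the start of the episode above 0.0035 m and value of joint key_d_cap below 0.0015 m))), for 0.02 s.
2. the key second from the lamp is touched by the fingers (over 0.3 N), no key having been released yet (((horizontal distance between key_a and place2 below 0.01 m and contact force between the fingers and key_a above 0.3 N) or (horizontal distance between key_b and place2 below 0.01 m and contact force between the fingers and key_b above 0.3 N) or (horizontal distance between key_c and place2 below 0.01 m and contact force between the fingers and key_c above 0.3 N) or (horizontal distance between key_d and place2 below 0.01 m and contact force between the fingers and key_d above 0.3 N)) and not ((distance of key_a_top from where it was at the start of the episode above 0.0035 m and value of joint key_a_cap below 0.0015 m) or (distance of key_b_top from where it was at the start of the episode above 0.0035 m and value of joint key_b_cap below 0.0015 m) or (distance of key_c_top from where it was at the start of the episode above 0.0035 m and value of joint key_c_cap below 0.0015 m) or (distance of key_d_top from where it was at the start of the episode above 0.0035 m and value of joint key_d_cap below 0.0015 m))), for 0.02 s.
3. the key third from the lamp is touched by the fingers (over 0.3 N), no key having been released yet (((horizontal distance between key_a and place3 below 0.01 m and contact force between the fingers and key_a above 0.3 N) or (horizontal distance between key_b and place3 below 0.01 m and contact force between the fingers and key_b above 0.3 N) or (horizontal distance between key_c and place3 below 0.01 m and contact force between the fingers and key_c above 0.3 N) or (horizontal distance between key_d and place3 below 0.01 m and contact force between the fingers and key_d above 0.3 N)) and not ((distance of key_a_top from where it was at the start of the episode above 0.0035 m and value of joint key_a_cap below 0.0015 m) or (distance of key_b_top from where it was at the start of the episode above 0.0035 m and value of joint key_b_cap below 0.0015 m) or (distance of key_c_top from where it was at the start of the episode above 0.0035 m and value of joint key_c_cap below 0.0015 m) or (distance of key_d_top from where it was at the start of the episode above 0.0035 m and value of joint key_d_cap below 0.0015 m))), for 0.02 s.
4. the key farthest from the lamp is touched by the fingers (over 0.3 N), no key having been released yet (((horizontal distance between key_a and place4 below 0.01 m and contact force between the fingers and key_a above 0.3 N) or (horizontal distance between key_b and place4 below 0.01 m and contact force between the fingers and key_b above 0.3 N) or (horizontal distance between key_c and place4 below 0.01 m and contact force between the fingers and key_c above 0.3 N) or (horizontal distance between key_d and place4 below 0.01 m and contact force between the fingers and key_d above 0.3 N)) and not ((distance of key_a_top from where it was at the start of the episode above 0.0035 m and value of joint key_a_cap below 0.0015 m) or (distance of key_b_top from where it was at the start of the episode above 0.0035 m and value of joint key_b_cap below 0.0015 m) or (distance of key_c_top from where it was at the start of the episode above 0.0035 m and value of joint key_c_cap below 0.0015 m) or (distance of key_d_top from where it was at the start of the episode above 0.0035 m and value of joint key_d_cap below 0.0015 m))), for 0.02 s.
5. the latched key has been released: all four keys are up (within 1.5 mm) (value of joint each of key_a_cap, key_b_cap, key_c_cap, key_d_cap below 0.0015 m), for 0.2 s.
At the end, for the whole second after the job is handed in: All four keys are up (caps within 1.5 mm of their top position), and the vials, insoles, beaker and jar stand or lie at rest within 15 mm of where they were, not tipped (all of step 5 and distance of each of vial_a, vial_b, insole_a, insole_b, beaker, jar from where it was at the start of the episode below 0.015 m and angle between each of vial_a, vial_b, insole_a, insole_b, beaker, jar's own z axis and vertical below 0.1 rad and linear speed of each of vial_a, vial_b, insole_a, insole_b, beaker, jar below 0.02 m/s); the robot touches nothing.
It fails at once if a free key is pressed down (any cap shifts more than 6.5 mm from where it started) (distance of any of key_a_top, key_b_top, key_c_top, key_d_top from where it was at the start of the episode above 0.0065 m).
It fails at once if a vial, insole, the beaker or the jar is lifted, carried or pushed more than 15 mm (distance of any of vial_a, vial_b, insole_a, insole_b, beaker, jar from where it was at the start of the episode above 0.015 m).
It also fails if it takes over 51 s, if anything falls off the work surface, if the arm or the gripper's body presses on something with over 40 N, if the wrist force passes 120 N, or if a joint passes its speed limit or range.

### The arm

A 6-joint arm with a two-finger parallel gripper is mounted at the origin on the work surface. World frame = base frame: x ahead of the robot, y to its left, z up, the work surface at z = 0. Lengths are in m, angles in rad, forces in N, time in s.
With the tool pointing down it reaches from about 0.25 to 0.8 m from the base axis. Payload 8.5 kg.
Tool frame: the origin (TCP) lies on the mounting face of the last link; the fingertips stand 173 mm ahead of it and the grasp point (between the pads) lies 155 mm ahead of it; z points along the fingers, y is the line along which they close (so a half turn about z gives the same grasp; the last joint's range is limited). The gripper opens to 85 mm and grips with 20 to 120 N. Pads are 22 mm wide; open, the fingers measure 114 mm over their backs; the gripper's body (76 mm by 85 mm) begins 54 mm behind the grasp point. The pads swing forward as they close: fully open they stand 13 mm farther back than shut.
Start: joints at [-1.26, 0.238, -0.013, 1.319, 0, 1.571], TCP at [0.161, -0.5, 0.405] pointing down, gripper open.
Joint ranges: [-2.66, 2.66], [-1.03, 1.9], [-1.14, 1.46], [-1.82, 2.27], [-1.45, 1.34], [-3.14, 3.14]. Speed limits (rad/s): [2.22, 2.22, 2.79, 3.14, 3.14, 3.14].

### API

Orientations are given as a rotation vector (axis times angle).
In Python, from rig import arm, vision, workorder gives the robot as it stands.
- The arm moves only by the tool drive_tool, never from a script. Its argument "steps" is a list of rows, each an object with "translation": the shift along the tool's x, y, z in m, a list of three; "roll": the turn about the tool's z in rad; "hand": the opening in per cent of the stroke, from 0 (shut) to 100 (fully open). In form: [{"translation": [x, y, z], "roll": roll, "hand": hand}, ...]. A call has 1 to 20 rows; each row is the pose to reach, as a shift and turn from the pose commanded when the call began, along the tool's axes at that moment; what a row does not reach only later rows make up. A row lasts 1/10 s, in which the tool goes at most 50 mm and 8.59 degrees, less where a joint would pass 70% of its speed; a pose out of reach is approached as far as the arm can. A call with a gripper value outside its range is refused whole. The fingers move at their own pace and stop on an object; "grip_force" is the grip in N (left out, the last holds). Time passes only in rows, so rows that repeat a pose let the fingers close. It gives the time, the measured TCP pose, the force, the opening and the grip force at its end, in the units of the state.
- arm.state(): the state, without advancing time (a new reading comes with each control period).
- vision.get_image(name): name is "scene" or "top"; returns a dict with "pixels" (480x640x3 uint8, red, green, blue), "fx", "fy", "cx", "cy" (pixels), "T" (4x4, takes a point from camera to world coordinates). Camera axes: x right, y down, z forward; pixel columns grow to the right and rows downward; lengths in m; the calibration is good to about 2 mm. A picture is of the moment at which its call begins. There is no depth.
- workorder.job_done(): hands the job in; it is judged then, once.
The state is a dict: "time_s": time; "joint_positions": joint angles; "qvel": joint speeds; "tau": joint torques, N m; "position": TCP position; "tool_rot": TCP orientation; "contact_force": force on the tool from outside, world axes, zero at the start; "wrist_torque": the same for the moment, N m; "opening": finger opening in m; "finger_force": force on a finger pad.
Only numpy, scipy, OpenCV 4.12 (cv2) and the standard library are available. Lean on these libraries where they do the work, as an engineer would, in place of code of your own. Each camera call takes 0.05 s, during which the arm holds its last target. There are 200 camera calls.

## Working session

There is one attempt and no reset: what is moved stays moved. The work goes in short steps, Python scripts to look and compute and a tool call to move; the robot and the scene stay as the last step left them, time stands still between calls to the robot, and variables do not carry over. Pictures are saved under pics/ and viewed, at most 10 in all, crops included, and the job is handed in when it is done.

Besides the shell and the picture viewer there is one more tool, called by a JSON object that holds its "method" and its "body", one argument or row to a line. drive_tool: Moves the arm, as the interface text tells. Its arguments: {"type":"object","properties":{"steps":{"type":"array"},"grip_force":{"type":"number"}},"required":["steps"]}

```bash
mkdir -p pics
python3 - <<'E'
from rig import arm, vision
import cv2,pickle
for n in("top","scene"):
    d=vision.get_image(n); pickle.dump(d,open(n+".pkl","wb")); cv2.imwrite(f"pics/{n}.png",d["pixels"][:,:,::-1]); print(n,d["fx"],d["cx"],d["cy"],d["T"].round(4).tolist())
s=arm.state();print(s)
E
```

```text
top 604.5787268634142 323.27040664993814 234.40397706011717 [[-0.0221, -0.9829, 0.1829, 0.3861], [-0.9995, 0.0258, 0.0181, 0.0304], [-0.0225, -0.1824, -0.983, 1.1982], [0.0, 0.0, 0.0, 1.0]]
scene 620.0647523765608 325.2445323033319 237.44891650133903 [[-0.4232, 0.741, -0.5213, 1.2299], [0.9059, 0.3357, -0.2582, 0.3476], [-0.0163, -0.5815, -0.8134, 1.0607], [0.0, 0.0, 0.0, 1.0]]
{'time_s': 0.1, 'joint_positions': array([-1.26000912e+00,  2.38725508e-01, -1.41677089e-02,  1.31923921e+00,
        2.64846420e-05,  1.57079624e+00]), 'qvel': array([ 0.00104361,  0.00038722,  0.00097271, -0.00042661, -0.00113799,
       -0.00123388]), 'tau': array([ 2.87171555e-03, -5.39723611e+01,  3.46997845e+01,  1.34681197e-02,
        8.21269418e-05, -3.09053655e-05]), 'position': array([ 0.16050417, -0.49969678,  0.40414018]), 'tool_rot': array([-3.10243045e+00, -4.86016233e-01,  2.83600034e-04]), 'contact_force': array([ 0.04187267,  0.61347589, -0.18950499]), 'wrist_torque': array([ 0.02290087,  0.00803282, -0.01151054]), 'finger_force': 0.0, 'opening': 0.08517010001726735}
```

View pics/top.png

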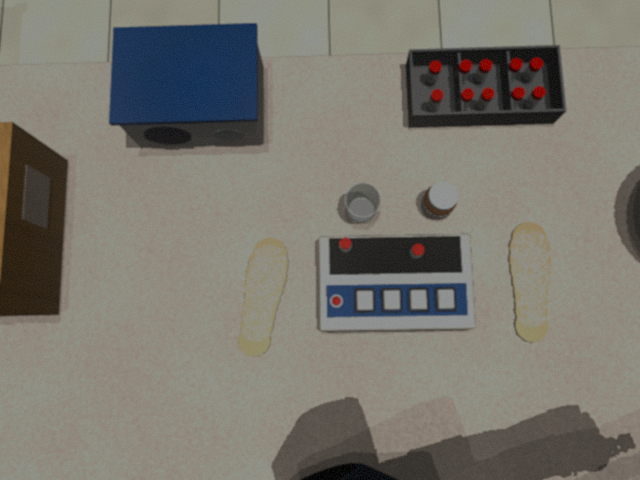

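View pics/scene.png

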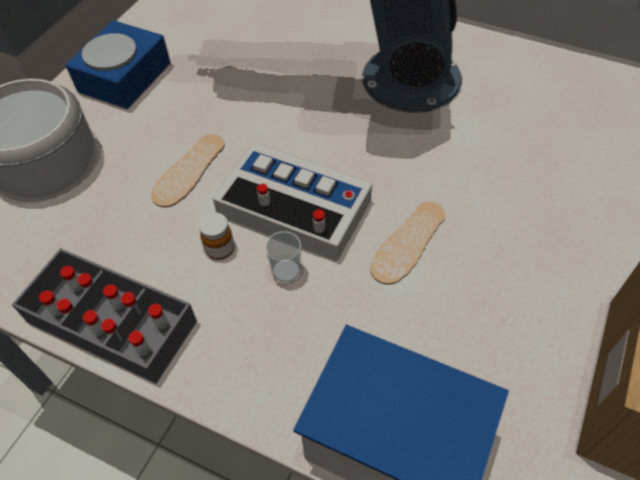

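Top view: unit corners at about (318,237), (470,235), (474,329) and (320,331), the lamp at (336,301), and keys at columns 365, 391, 419 and 446, row about 300. Next I'll enlarge both views to get precise positions and find the latched key.

Run:
```python
import cv2
a=cv2.imread("pics/top.png")[225:340,310:480]; b=cv2.imread("pics/scene.png")[140:260,210:380]
cv2.imwrite("pics/topc.png",cv2.resize(a[:, :160],None,fx=5,fy=5,interpolation=cv2.INTER_CUBIC))
cv2.imwrite("pics/scenec.png",cv2.resize(b[:,:160],None,fx=5,fy=5,interpolation=cv2.INTER_CUBIC))
```

```text
(no output)
```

View pics/topc.png

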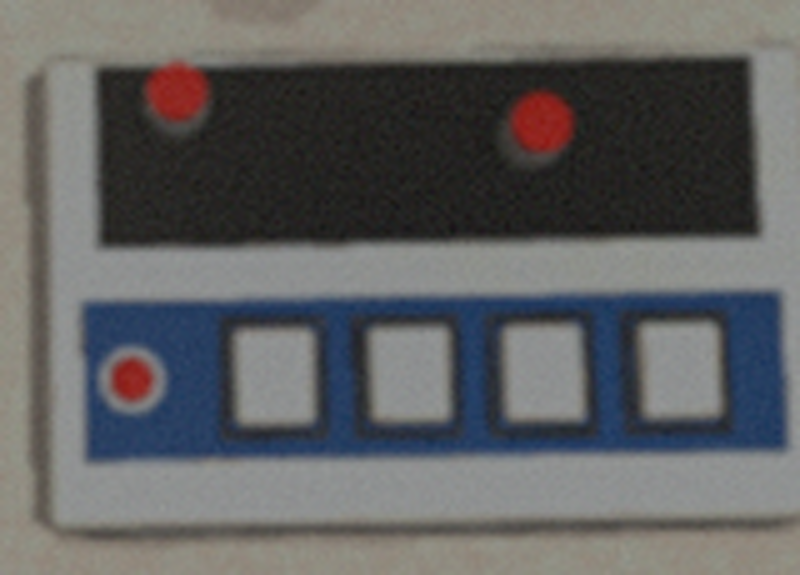

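View pics/scenec.png

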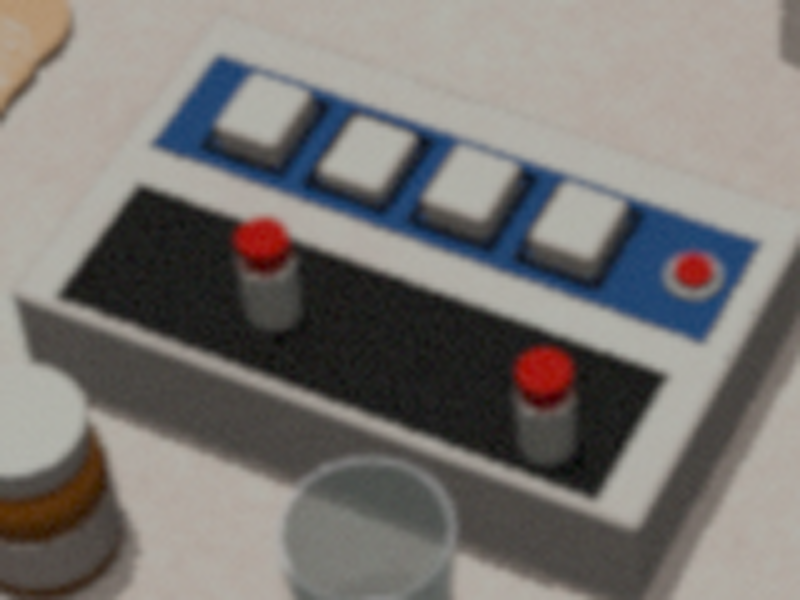

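In the scene crop, the keys from left to right are places 4 to 1, with the lamp on the right. The key at (365,155) shows a clearly shorter side wall, so place 3 looks latched. In the top crop, the cap centres are at (277,373), (410,373), (544,372) and (679,370), and the lamp is at (132,379).

```bash
cat > h.py <<'E'
import numpy as np,pickle
from scipy.spatial.transform import Rotation as R
def bp(d,u,v,z):
    r=d["T"][:3,:3]@[(u-d["cx"])/d["fx"],(v-d["cy"])/d["fy"],1]; o=d["T"][:3,3]; return o+r*(z-o[2])/r[2]
E
python3 - <<'E'
from h import *
from rig import arm
t=pickle.load(open("top.pkl","rb"));s=pickle.load(open("scene.pkl","rb"))
T=[(277,373),(410,373),(544,372),(679,370)];S=[(578,218),(473,187),(365,155),(266,110)]
f=lambda d,p,x0,y0,z:bp(d,p[0]/5-.4+x0,p[1]/5-.4+y0,z)
for i in range(4):
    z=.069 if i==2 else .074
    print(i+1,f(t,T[i],310,225,z).round(4),f(s,S[i],210,140,z).round(4))
print("lamp",f(t,(132,379),310,225,.066).round(4),f(s,(693,271),210,140,.066).round(4))
q=[f(t,p,310,225,.06) for p in [(84,302),(780,292),(788,447),(87,460)]]; print(np.round(q,4))
st=arm.state();M=R.from_rotvec(st["tool_rot"]).as_matrix();print(M.round(4))
E
```

```text
1 [ 0.4712 -0.0235  0.074 ] [ 0.4714 -0.0246  0.074 ]
2 [ 0.4701 -0.0726  0.074 ] [ 0.4741 -0.0721  0.074 ]
3 [ 0.4696 -0.1227  0.069 ] [ 0.473  -0.1243  0.069 ]
4 [ 0.4688 -0.1718  0.074 ] [ 0.4713 -0.1726  0.074 ]
lamp [0.4709 0.0303 0.066 ] [0.4718 0.0281 0.066 ]
[[ 0.5007  0.0476  0.06  ]
 [ 0.4981 -0.2137  0.06  ]
 [ 0.4403 -0.213   0.06  ]
 [ 0.4416  0.0478  0.06  ]]
[[ 9.521e-01  3.058e-01 -4.000e-04]
 [ 3.058e-01 -9.521e-01  1.300e-03]
 [ 0.000e+00 -1.300e-03 -1.000e+00]]
```

Both cameras agree that place 3 is latched, and the row runs from (0.4715, -0.024) to (0.470, -0.172). I'll shut the fingers and move above key 1.

{"method": "drive_tool", "body": {
  "steps": [
    {"translation":[0.03,-0.024,0],"roll":0.02,"hand":0},
    {"translation":[0.06,-0.048,0],"roll":0.04,"hand":0},
    {"translation":[0.09,-0.073,0],"roll":0.06,"hand":0},
    {"translation":[0.12,-0.097,0.01],"roll":0.08,"hand":0},
    {"translation":[0.15,-0.122,0.02],"roll":0.1,"hand":0},
    {"translation":[0.18,-0.146,0.03],"roll":0.12,"hand":0},
    {"translation":[0.21,-0.17,0.04],"roll":0.15,"hand":0},
    {"translation":[0.24,-0.195,0.05],"roll":0.17,"hand":0},
    {"translation":[0.27,-0.219,0.06],"roll":0.19,"hand":0},
    {"translation":[0.3,-0.243,0.07],"roll":0.21,"hand":0},
    {"translation":[0.33,-0.268,0.08],"roll":0.23,"hand":0},
    {"translation":[0.36,-0.292,0.09],"roll":0.25,"hand":0},
    {"translation":[0.39,-0.316,0.09],"roll":0.27,"hand":0},
    {"translation":[0.42,-0.34,0.09],"roll":0.29,"hand":0},
    {"translation":[0.4417,-0.358,0.09],"roll":0.311,"hand":0},
    {"translation":[0.4417,-0.358,0.09],"roll":0.311,"hand":0},
    {"translation":[0.4417,-0.358,0.09],"roll":0.311,"hand":0},
    {"translation":[0.4417,-0.358,0.09],"roll":0.311,"hand":0}
  ],
  "grip_force": 20
}}

```text
time_s: 1.9
position: [0.4711, -0.0244, 0.3145]
tool_rot: [3.142, -0.001, -0.001]
contact_force: [0.3, 0.4, -0.3]
opening: 0.0001
finger_force: 0.0
```

{"method": "drive_tool", "body": {
  "steps": [
    {"translation":[0,0,0.02],"roll":0,"hand":0},
    {"translation":[0,0,0.04],"roll":0,"hand":0},
    {"translation":[0,0,0.055],"roll":0,"hand":0},
    {"translation":[0,0,0.062],"roll":0,"hand":0},
    {"translation":[0,0,0.064],"roll":0,"hand":0},
    {"translation":[0,0,0.064],"roll":0,"hand":0},
    {"translation":[0,0,0.064],"roll":0,"hand":0}
  ]
}}

```text
time_s: 2.6
position: [0.4718, -0.0241, 0.2514]
tool_rot: [-3.142, 0.001, -0.002]
contact_force: [0.3, 0.3, -0.1]
opening: -0.0
finger_force: 0.0
```

Run:
```python
from rig import vision
import cv2
d=vision.get_image("scene")["pixels"][:,:,::-1]
cv2.imwrite("pics/s2.png",cv2.resize(d[100:220,240:400],None,fx=5,fy=5,interpolation=cv2.INTER_CUBIC))
```

```text
(no output)
```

View pics/s2.png

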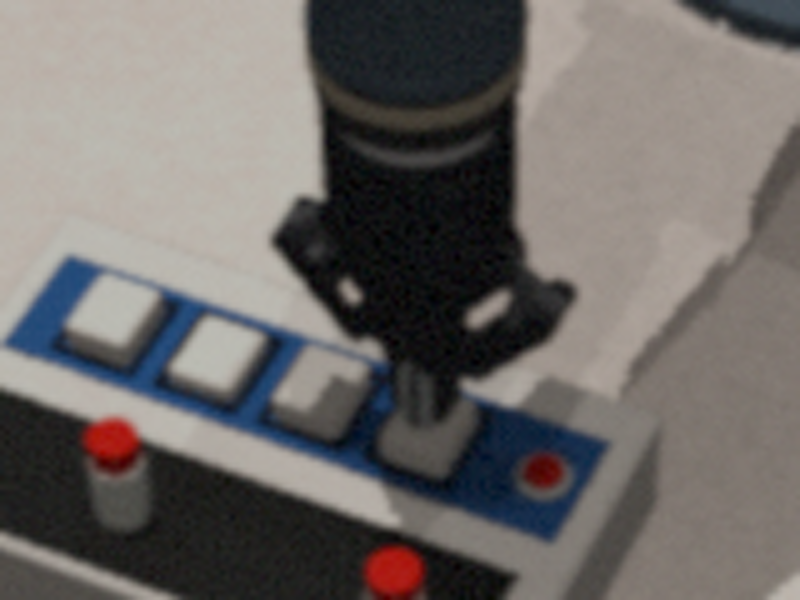

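The fingertips are just above key 1's cap, centred near (425,420) in the crop, and the other keys are clear. I'll tap gently.

{"method": "drive_tool", "body": {
  "steps": [
    {"translation":[0,0,0.002],"roll":0,"hand":0},
    {"translation":[0,0,0.004],"roll":0,"hand":0},
    {"translation":[0,0,0.005],"roll":0,"hand":0},
    {"translation":[0,0,0.006],"roll":0,"hand":0},
    {"translation":[0,0,0.006],"roll":0,"hand":0},
    {"translation":[0,0,0.006],"roll":0,"hand":0}
  ]
}}

```text
time_s: 3.25
position: [0.4718, -0.0239, 0.2448]
tool_rot: [-3.141, 0.0, -0.001]
contact_force: [1.4, 0.5, 1.2]
opening: 0.0
finger_force: 1.0
```

{"method": "drive_tool", "body": {
  "steps": [
    {"translation":[0,0,0.001],"roll":0,"hand":0},
    {"translation":[0,0,0.001],"roll":0,"hand":0},
    {"translation":[0,0,0.001],"roll":0,"hand":0}
  ]
}}

```text
time_s: 3.55
position: [0.4718, -0.0239, 0.2438]
tool_rot: [-3.141, 0.0, -0.001]
contact_force: [2.0, 0.5, 2.7]
opening: -0.0
finger_force: 1.1
```

Key 1 is touched at about 2.5 N. Now I'll lift, shift to key 2 and tap at the same height.

{"method": "drive_tool", "body": {
  "steps": [
    {"translation":[0,0,-0.01],"roll":0,"hand":0},
    {"translation":[0,0,-0.02],"roll":0,"hand":0},
    {"translation":[0,0.015,-0.02],"roll":0,"hand":0},
    {"translation":[0,0.035,-0.02],"roll":0,"hand":0},
    {"translation":[0,0.049,-0.02],"roll":0,"hand":0},
    {"translation":[0,0.049,-0.02],"roll":0,"hand":0},
    {"translation":[0,0.049,-0.01],"roll":0,"hand":0},
    {"translation":[0,0.049,-0.005],"roll":0,"hand":0},
    {"translation":[0,0.049,-0.003],"roll":0,"hand":0},
    {"translation":[0,0.049,-0.001],"roll":0,"hand":0},
    {"translation":[0,0.049,0],"roll":0,"hand":0},
    {"translation":[0,0.049,0],"roll":0,"hand":0},
    {"translation":[0,0.049,0],"roll":0,"hand":0}
  ]
}}

```text
time_s: 4.85
position: [0.4716, -0.0727, 0.2438]
tool_rot: [-3.141, 0.0, -0.0]
contact_force: [-1.9, 0.4, 1.7]
opening: 0.0001
finger_force: 1.1
```

{"method": "drive_tool", "body": {
  "steps": [
    {"translation":[0,0,-0.01],"roll":0,"hand":0},
    {"translation":[0,0,-0.02],"roll":0,"hand":0},
    {"translation":[0,0.015,-0.02],"roll":0,"hand":0},
    {"translation":[0,0.035,-0.02],"roll":0,"hand":0},
    {"translation":[0,0.05,-0.02],"roll":0,"hand":0},
    {"translation":[0,0.05,-0.02],"roll":0,"hand":0},
    {"translation":[0,0.05,-0.01],"roll":0,"hand":0},
    {"translation":[0,0.05,-0.005],"roll":0,"hand":0},
    {"translation":[0,0.05,-0.002],"roll":0,"hand":0},
    {"translation":[0,0.05,0],"roll":0,"hand":0},
    {"translation":[0,0.05,0.001],"roll":0,"hand":0},
    {"translation":[0,0.05,0.001],"roll":0,"hand":0},
    {"translation":[0,0.05,0.001],"roll":0,"hand":0}
  ]
}}

```text
time_s: 6.15
position: [0.4717, -0.1228, 0.2428]
tool_rot: [3.142, -0.0, 0.0]
contact_force: [0.2, 0.1, 0.3]
opening: -0.0002
finger_force: 0.0
```

No contact at this height, which confirms that key 3 is the latched one. I'll ease down.

{"method": "drive_tool", "body": {
  "steps": [
    {"translation":[0,0,0.001],"roll":0,"hand":0},
    {"translation":[0,0,0.002],"roll":0,"hand":0},
    {"translation":[0,0,0.002],"roll":0,"hand":0},
    {"translation":[0,0,0.002],"roll":0,"hand":0}
  ]
}}

```text
time_s: 6.55
position: [0.4717, -0.1229, 0.2409]
tool_rot: [-3.141, 0.0, -0.001]
contact_force: [0.4, 0.4, 4.3]
opening: -0.0
finger_force: 1.9
```

Key 3 is touched at 4 N without being released. Next is key 4, at the free-key height.

{"method": "drive_tool", "body": {
  "steps": [
    {"translation":[0,0,-0.012],"roll":0,"hand":0},
    {"translation":[0,0,-0.024],"roll":0,"hand":0},
    {"translation":[0,0.015,-0.024],"roll":0,"hand":0},
    {"translation":[0,0.035,-0.024],"roll":0,"hand":0},
    {"translation":[0,0.049,-0.024],"roll":0,"hand":0},
    {"translation":[0,0.049,-0.024],"roll":0,"hand":0},
    {"translation":[0,0.049,-0.014],"roll":0,"hand":0},
    {"translation":[0,0.049,-0.008],"roll":0,"hand":0},
    {"translation":[0,0.049,-0.006],"roll":0,"hand":0},
    {"translation":[0,0.049,-0.004],"roll":0,"hand":0},
    {"translation":[0,0.049,-0.003],"roll":0,"hand":0},
    {"translation":[0,0.049,-0.003],"roll":0,"hand":0},
    {"translation":[0,0.049,-0.003],"roll":0,"hand":0}
  ]
}}

```text
time_s: 7.85
position: [0.4716, -0.1717, 0.2438]
tool_rot: [-3.141, -0.0, -0.0]
contact_force: [-0.7, 1.3, 2.2]
opening: -0.0001
finger_force: 1.1
```

All four keys are tapped, so I'll go back and press key 3.

{"method": "drive_tool", "body": {
  "steps": [
    {"translation":[0,0,-0.01],"roll":0,"hand":0},
    {"translation":[0,0,-0.02],"roll":0,"hand":0},
    {"translation":[0,-0.015,-0.02],"roll":0,"hand":0},
    {"translation":[0,-0.035,-0.02],"roll":0,"hand":0},
    {"translation":[0,-0.049,-0.02],"roll":0,"hand":0},
    {"translation":[0,-0.049,-0.02],"roll":0,"hand":0},
    {"translation":[0,-0.049,-0.01],"roll":0,"hand":0},
    {"translation":[0,-0.049,-0.003],"roll":0,"hand":0},
    {"translation":[0,-0.049,0.001],"roll":0,"hand":0},
    {"translation":[0,-0.049,0.003],"roll":0,"hand":0},
    {"translation":[0,-0.049,0.005],"roll":0,"hand":0},
    {"translation":[0,-0.049,0.006],"roll":0,"hand":0},
    {"translation":[0,-0.049,0.007],"roll":0,"hand":0},
    {"translation":[0,-0.049,0.007],"roll":0,"hand":0},
    {"translation":[0,-0.049,0.007],"roll":0,"hand":0}
  ]
}}

```text
time_s: 9.35
position: [0.4712, -0.1231, 0.2373]
tool_rot: [-3.141, 0.001, 0.001]
contact_force: [-4.5, 2.1, 14.2]
opening: 0.0001
finger_force: 6.9
```

At 14 N the key is at its bottom stop. I'll lift away well clear and look.

{"method": "drive_tool", "body": {
  "steps": [
    {"translation":[0,0,-0.01],"roll":0,"hand":0},
    {"translation":[0,0,-0.03],"roll":0,"hand":0},
    {"translation":[0,0,-0.06],"roll":0,"hand":0},
    {"translation":[0,0,-0.1],"roll":0,"hand":0},
    {"translation":[-0.04,0,-0.14],"roll":0,"hand":0},
    {"translation":[-0.08,0,-0.14],"roll":0,"hand":0},
    {"translation":[-0.12,0,-0.14],"roll":0,"hand":0},
    {"translation":[-0.12,0,-0.14],"roll":0,"hand":0},
    {"translation":[-0.12,0,-0.14],"roll":0,"hand":0}
  ]
}}

```text
time_s: 10.25
position: [0.3511, -0.1231, 0.3773]
tool_rot: [3.141, -0.002, 0.002]
contact_force: [0.5, -0.2, 0.9]
opening: 0.0004
finger_force: 0.0
```

Run:
```python
from rig import vision
import cv2
d=vision.get_image("scene")["pixels"][:,:,::-1]
cv2.imwrite("pics/s3.png",cv2.resize(d[140:260,210:370],None,fx=5,fy=5,interpolation=cv2.INTER_CUBIC))
```

```text
(no output)
```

View pics/s3.png

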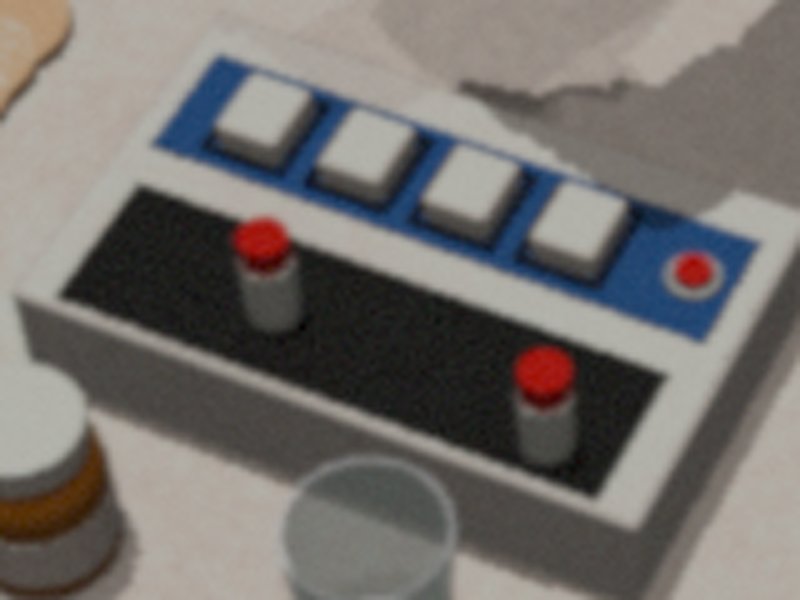

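Key 3's cap, at about (367,145), now shows the same side wall as the others. All four keys are up and the vials haven't moved.

```bash
python3 -c "
from rig import workorder
print(workorder.job_done())"
```

```text
the job is handed in; nothing more can be done
None
```

I tapped all four keys in order from the lamp, then pressed the latched one (third from the lamp) so it sprang up; the last picture shows all four keys up and the vials in place, and the job was handed in with no verdict returned.

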